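Shut and lock the dust extractor's filter panel

ROBOT

A 7-joint arm with a two-finger parallel gripper is mounted at the origin on the work surface. World frame = base frame: x ahead of the robot, y to its left, z up, the work surface at z = 0. Lengths are in m, angles in rad, forces in N, time in s.
With the tool pointing down it reaches from about 0.4 to 0.85 m from the base axis. Payload 10.4 kg.
Tool frame: the origin (TCP) lies midway between the tips of the shut fingers; the grasp point (between the pads) lies hold_point_z behind it (hold_point_z is the distance from the TCP to the grasp point, in m); z points along the fingers, y is the line along which they close (so a half turn about z gives the same grasp; the last joint's range is limited). The gripper opens to 87 mm and grips with 3 to 60 N. Pads are 19 mm wide; open, the fingers measure 117 mm over their backs; the gripper's body (75 mm by 190 mm) begins 51 mm behind the grasp point.
Start: joints at [-1.236, 0.332, -0.065, 1.46, 0.022, 1.35, -0.088], TCP at [0.219, 0.585, 0.223] pointing down, gripper open.
Joint ranges: [-2.6, 2.6], [-0.5, 2.12], [-1.47, 1.34], [0.16, 2.42], [-1.27, 4.41], [0.06, 2.06], [-2.6, 2.6]. Speed limits (rad/s): [2.22, 2.22, 2.79, 2.79, 3.14, 3.14, 3.14].

INTERFACE

Orientations are given as a unit quaternion [x, y, z, w].
In Python, from bench import * gives the robot as it stands. The module is installed in compiled form; this text tells all that it offers.
- The arm moves only by the tool drive_tool, never from a script. Its argument "increments" is a list of rows, each a list of 6 numbers: the shift along the tool's x, y, z scaled (see below), then the turn, a rotation vector about the tool's x, y, z scaled (see below). In form: [[dx, dy, dz, rx, ry, rz], ...]. A call has exactly 5 rows; each row is the pose to reach, as a shift and turn from the pose commanded when the call began, along the tool's axes at that moment; what a row does not reach only later rows make up. The controller multiplies each number of a shift by 300 mm and each number of a turn by pi/4 rad. A row lasts 1/12 s, in which the tool goes at most 41.7 mm and 7.16 degrees, less where a joint would pass 70% of its speed; a pose out of reach is approached as far as the arm can. A call with a number of a shift or a turn outside -1 to 1 is refused whole. A call with a gripper value outside its range is refused whole. "claw" is the closure, from 0 (fully open) to 1 (shut), set as the call begins (left out, the last holds). The fingers move at their own pace and stop on an object; "force" is the grip in N (left out, the last holds). Time passes only in rows, so rows that repeat a pose let the fingers close, or fill a call up. It gives the time, the measured TCP pose, the force, the opening and the grip force at its end, in the units of the state.
- read_state(): the state, without advancing time (a new reading comes with each control period).
- camera(name): name is "scene" or "top" or "wrist"; returns the picture (400x640x3 uint8, blue, green, red); there is no depth.
- get_calibration(name): a dict with "K" (3x3 intrinsics, pixels), "position" and "rotation" of the camera in the world. Camera axes: x right, y down, z forward; pixel columns grow to the right and rows downward; lengths in m; the calibration is good to about 2 mm. A picture is of the moment at which its call begins: read the wrist's pose just before it. get_calibration takes no time and is no camera call; for the wrist camera it gives the pose at the moment of the call.
- close_job(): hands the job in; it is judged then, once.
The state is a dict: "time": time; "joint_positions": joint angles; "joint_vel": joint speeds; "joint_torque": joint torques, N m; "ee_pos": TCP position; "eef_rot": TCP orientation; "ft_force": force on the tool from outside, world axes, zero at the start; "torque": the same for the moment, N m; "width": finger opening in m; "grip_force": force on a finger pad.
Only numpy, scipy, OpenCV 4.12 (cv2) and the standard library are available. Lean on these libraries where they do the work, as an engineer would, in place of code of your own. Each camera call takes 0.05 s, during which the arm holds its last target. There are 200 camera calls.

TASK

The blue filter panel on top of the bench dust extractor has been left ajar. Push it down shut with a fingertip, then set a fingertip in the slot of its round yellow quarter-turn fastener and turn it clockwise as far as it goes, so that the slot points at the green marks and the panel is locked. Do not lift the panel open, and leave the jar, the tub and the wooden block where they stand.

Things in the scene. Friction and masses are not known exactly. Their poses are not given: they have to be found in the camera images.
- unit: dust extractor: grey open-topped box 270 (x) x 240 (y) x 110 mm high, fixed to the bench; origin at the centre of its underside, x from its front (the free edge of the panel, nearest the robot) to its hinge side, z up. A 60 mm black hose stub sticks out 50 mm from its hinge side
- panel (a joint): angle of the panel in rad: 0 = shut (flat on the box, top face 120 mm above the bench, against a stop), grows as the front edge rises; it begins at 0.35 to 0.6. Friction holds it at any angle; 1 to 5 N down at the front edge pushes it shut, and it stays shut. The panel is a blue plate 270 x 240 mm, 10 mm thick, hinged along the box's far (+x) top edge
- panel_press (a point): middle of the top face of the black rubber push strip (34 x 150 mm, 3 mm thick) along the panel's front edge, 244 mm from the hinge line; when shut it is 123 mm above the bench. Axes turn with the panel: x towards the hinge, y along the strip, z out of the panel's top
- panel_hinge (a point): middle of the hinge line (110 mm above the bench), which runs along the unit's y axis; axes as those of panel_press
- cam (a joint): turn of the fastener in rad, clockwise seen from above: 0 = unlocked (slot parallel to the panel's front edge), 1.571 = locked, at its stop (slot points from front edge to hinge, at two green 18 mm marks in the dark steel collar, one in front, one towards the hinge with a green bar beyond it); it begins at 0 to 0.45. Friction alone holds it, about 0.09 N m
- slot (a point): centre of the slot's floor, on the fastener's axis, 155 mm from the hinge line, 4 mm above the panel's top face (124 mm above the bench when shut). The slot is 40 mm wide, 16 mm deep and 100 mm long, right across a yellow dial 100 mm in diameter, open at the top, its ends closed by a fixed dark steel collar (inner diameter 103, outer 117 mm) as high as the dial: 140 mm above the bench when shut. Axes turn with the fastener: y along the slot, x across it, z up out of it
- slot_flanks: the two orange side walls of the slot, which turn with the fastener; axes as those of point slot, origin on the fastener's axis at the panel's top face
- jar: amber jar with red cap, 54 mm across, 65 mm high, loose beside the unit; origin at the centre of its underside. To be left alone
- tub: open white plastic tub, 68 mm across, 60 mm high, loose beside the unit; origin at the centre of its underside. To be left alone
- block: wooden block 60 x 40 x 35 mm with a 14 mm brass pin 30 mm tall on it, loose beside the unit; origin at the centre of its underside. To be left alone

How it is judged:
On the way, in this order (a step that is already met when the one before it is completed fails the run):
1. the panel is pushed down shut, with the fastener not yet turned (value of joint panel below 0.03 rad and value of joint cam below 0.7 rad), for 0.1 s.
2. the fingers turn the fastener by the side walls of its slot, panel shut (value of joint panel below 0.03 rad and value of joint cam between 0.75 and 1.5 rad and contact force between the fingers and slot_flanks above 0.3 N).
At the end, for the whole second after the job is handed in: The panel is shut (within 0.03 rad, about 7 mm at its front edge), the fastener stands at lock (1.43 rad or more of its 1.571 rad turn) and is at rest, and the jar, tub and block are within 20 mm of where they stood (value of joint panel below 0.03 rad and value of joint cam above 1.43 rad and velocity of joint cam between -0.05 and 0.05 rad/s and distance of each of jar, tub, block from where it was at the start of the episode below 0.02 m); the robot touches nothing.
It fails at once if the dial is turned towards lock while the panel is still up (value of joint panel above 0.1 rad and value of joint cam above 0.85 rad).
It fails at once if the panel is lifted open instead of pushed shut (value of joint panel above 0.68 rad).
It fails at once if the red-capped jar is knocked or carried off (moved over 20 mm) (distance of jar from where it was at the start of the episode above 0.02 m).
It fails at once if the white tub is knocked or carried off (moved over 20 mm) (distance of tub from where it was at the start of the episode above 0.02 m).
It fails at once if the wooden block is knocked or carried off (moved over 20 mm) (distance of block from where it was at the start of the episode above 0.02 m).
It also fails if it takes over 48 s, if anything falls off the work surface, if the arm or the gripper's body presses on something with over 40 N, if the wrist force passes 120 N, or if a joint passes its speed limit or range.

## Working session

There is one attempt and no reset: what is moved stays moved. The work goes in short steps, Python scripts to look and compute and a tool call to move; the robot and the scene stay as the last step left them, time stands still between calls to the robot, and variables do not carry over. Pictures are saved under pics/ and viewed, at most 10 in all, crops included, and the job is handed in when it is done.

Besides the shell and the picture viewer there is one more tool, called after "Emit:" by a JSON object that holds its "name" and its "arguments", one argument or row to a line. drive_tool: Moves the arm, as the interface text tells. Its arguments: {"type":"object","properties":{"increments":{"type":"array","items":{"type":"array","items":{"type":"number"}}},"claw":{"type":"number"},"force":{"type":"number"}},"required":["increments"]}

```bash
mkdir -p pics
python3 - <<'E'
from bench import *
import cv2,numpy as np
s=read_state(); print({k:np.round(v,3) for k,v in s.items()})
for n in("scene","top"):
    cv2.imwrite(f"pics/{n}0.png",camera(n)); c=get_calibration(n); print(n,c)
E
```

```text
{'time': np.float64(0.0), 'joint_positions': array([-1.236,  0.333, -0.065,  1.461,  0.022,  1.35 , -0.089]), 'joint_vel': array([ 0.001, -0.002,  0.001, -0.001, -0.001, -0.   ,  0.002]), 'joint_torque': array([ 1.0000e-03, -6.2326e+01,  2.5000e-02, -3.8988e+01, -6.1000e-02,
        4.0000e-02,  0.0000e+00]), 'ee_pos': array([0.219, 0.585, 0.222]), 'eef_rot': array([ 0.178,  0.984, -0.001, -0.   ]), 'ft_force': array([-0.418, -0.535,  0.763]), 'torque': array([ 0.075, -0.006,  0.013]), 'grip_force': np.float64(0.0), 'width': np.float64(0.087)}
scene {'K': array([[498.06205168,   0.        , 302.74351236],
       [  0.        , 498.06205168, 198.7778851 ],
       [  0.        ,   0.        ,   1.        ]]), 'position': array([1.21172547, 0.40717427, 0.97694229]), 'rotation': array([ 0.45361723,  0.8220217 , -0.29836991, -0.17171814])}
top {'K': array([[418.67324908,   0.        , 327.41924699],
       [  0.        , 418.67324908, 206.10163352],
       [  0.        ,   0.        ,   1.        ]]), 'position': array([0.53219202, 0.06261496, 1.08272334]), 'rotation': array([-0.69738784,  0.71566776, -0.03490016,  0.01586969])}
```

View pics/top0.png

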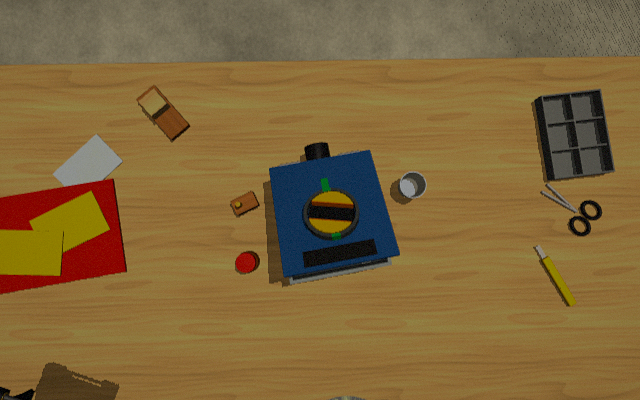

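View pics/scene0.png

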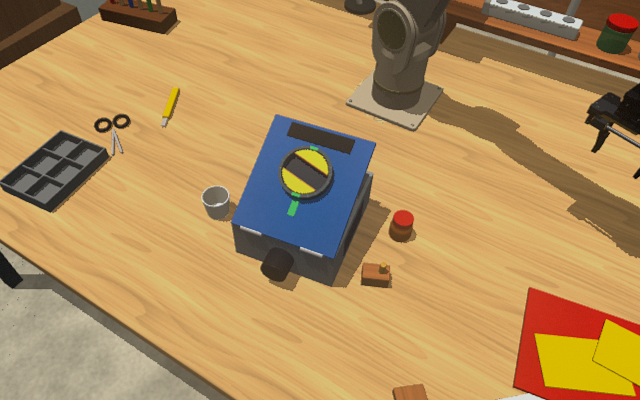

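The top view shows the panel with hinge corners near (270,168) and (371,151), front corners near (286,278) and (398,255), and the dial near (331,213). In the scene view the front corners are near (277,116) and (376,143). Next I triangulate the panel corners.

```bash
cat > h.py <<'E'
from bench import *
import cv2,numpy as np
from scipy.spatial.transform import Rotation as R
def ray(n,uv,c=None):
    c=c or get_calibration(n); d=np.linalg.inv(c["K"])@np.array([uv[0],uv[1],1.])
    q=np.asarray(c["rotation"]); M=R.from_quat(q).as_matrix() if q.size==4 else q
    d=M@d; return np.array(c["position"]),d/np.linalg.norm(d)
def plane(n,uv,z,c=None):
    p,d=ray(n,uv,c); return p+d*(z-p[2])/d[2]
def tri(a,b):
    (p,d),(q,e)=a,b; t=np.linalg.lstsq(np.c_[d,-e],q-p,rcond=None)[0]
    x,y=p+d*t[0],q+e*t[1]; return (x+y)/2,np.linalg.norm(x-y)
def tool(w):  # world vector -> tool axes /0.3
    s=read_state(); return R.from_quat(s["eef_rot"]).inv().apply(w)/0.3
E
python3 - <<'E'
from h import *
Q={}
for n,box in(("top",(255,130,410,300)),("scene",(220,100,385,290))):
    im=cv2.imread(f"pics/{n}0.png"); h=cv2.cvtColor(im,cv2.COLOR_BGR2HSV)
    m=cv2.inRange(h,(100,120,50),(125,255,255)); k=np.zeros_like(m); x0,y0,x1,y1=box;k[y0:y1,x0:x1]=1; m*=k
    hull=cv2.convexHull(max(cv2.findContours(m,0,1)[0],key=cv2.contourArea))
    q=cv2.approxPolyDP(hull,5,True)[:,0]; print(n,q.tolist()); Q[n]=q
for n in Q:
    for u in Q[n]: print(n,u,plane(n,u,.12).round(3))
for a in Q["top"]:
    for b in Q["scene"]:
        p,e=tri(ray("top",a),ray("scene",b))
        if e<.03: print(a,b,p.round(3),round(e,4))
# scenery: jar cap z=.065, tub rim z=.06, block
for nm,u,z in(("jar",(247,262),.065),("tub",(412,185),.06),("block",(245,204),.035)): print(nm,plane("top",u,z).round(3))
# yellow dial hull, green
for n,box in(("top",(290,180,370,250)),("scene",(270,140,340,220))):
    im=cv2.imread(f"pics/{n}0.png"); x0,y0,x1,y1=box; h=cv2.cvtColor(im[y0:y1,x0:x1],cv2.COLOR_BGR2HSV)
    m=cv2.inRange(h,(18,120,90),(35,255,255)); cs=[c for c in cv2.findContours(m,0,1)[0] if cv2.contourArea(c)>15]
    pts=np.vstack(cs); print(n,cv2.fitEllipse(cv2.convexHull(pts+[x0,y0])))
E
```

```text
top [[369, 150], [399, 253], [284, 276], [269, 169]]
scene [[276, 115], [375, 144], [333, 257], [232, 222]]
top [369 150] [ 0.73  -0.065  0.12 ]
top [399 253] [ 0.489 -0.126  0.12 ]
top [284 276] [0.444 0.139 0.12 ]
top [269 169] [0.69  0.169 0.12 ]
scene [276 115] [ 0.384 -0.181  0.12 ]
scene [375 144] [0.342 0.088 0.12 ]
scene [333 257] [0.69  0.167 0.12 ]
scene [232 222] [ 0.729 -0.063  0.12 ]
[369 150] [232 222] [ 0.729 -0.064  0.12 ] 0.0021
[399 253] [276 115] [ 0.494 -0.103  0.234] 0.001
[284 276] [375 144] [0.455 0.13  0.231] 0.0003
[269 169] [333 257] [0.691 0.168 0.121] 0.0016
jar [0.475 0.231 0.065]
tub [ 0.652 -0.176  0.06 ]
block [0.618 0.239 0.035]
top ((330.7666931152344, 211.63687133789062), (41.57850646972656, 46.845458984375), 80.44389343261719)
scene ((304.92889404296875, 171.25665283203125), (43.9163703918457, 47.13010025024414), 65.50364685058594)
```

Corners agree to about 2 mm: the hinge edge is at z 0.120, the panel angle is about 0.44, and the unit yaw is about 0.163. That puts the shut slot near (0.556, 0.027) and the press point now near (0.496, 0.017, 0.225). I'll close the fingers and travel over the front strip.

Emit:
{"name": "drive_tool", "arguments": {
  "increments": [
    [-0.076,-0.073,-0.04,0,0,0],
    [-0.152,-0.146,-0.08,0,0,0],
    [-0.228,-0.219,-0.12,0,0,0],
    [-0.304,-0.292,-0.16,0,0,0],
    [-0.38,-0.365,-0.16,0,0,0]
  ],
  "claw": 1
}}

```text
time: 0.52
ee_pos: [0.2881, 0.4421, 0.2726]
eef_rot: [0.178, 0.984, 0.001, 0.0]
ft_force: [1.2, 0.6, 0.4]
width: 0.0611
grip_force: 0.0
```

Emit:
{"name": "drive_tool", "arguments": {
  "increments": [
    [-0.076,-0.073,0,0,0,0],
    [-0.152,-0.146,0,0,0,0],
    [-0.228,-0.219,0,0,0,0],
    [-0.304,-0.292,0,0,0,0],
    [-0.38,-0.365,0,0,0,0]
  ]
}}

```text
time: 0.93
ee_pos: [0.356, 0.2988, 0.2703]
eef_rot: [0.178, 0.984, -0.0, -0.0]
ft_force: [1.3, 0.6, 0.2]
width: 0.0284
grip_force: 0.0
```

Emit:
{"name": "drive_tool", "arguments": {
  "increments": [
    [-0.076,-0.073,0,0,0,0],
    [-0.152,-0.146,0,0,0,0],
    [-0.228,-0.219,0,0,0,0],
    [-0.304,-0.292,0,0,0,0],
    [-0.38,-0.365,0,0,0,0]
  ]
}}

```text
time: 1.35
ee_pos: [0.4244, 0.1563, 0.2704]
eef_rot: [0.178, 0.984, 0.0, -0.0]
ft_force: [0.3, 0.1, -0.2]
width: 0.002
grip_force: 0.0
```

Emit:
{"name": "drive_tool", "arguments": {
  "increments": [
    [-0.076,-0.073,0,0,0,0],
    [-0.152,-0.146,0,0,0,0],
    [-0.228,-0.219,0,0,0,0],
    [-0.304,-0.292,0,0,0,0],
    [-0.38,-0.365,0,0,0,0]
  ]
}}

```text
time: 1.77
ee_pos: [0.4928, 0.0139, 0.2704]
eef_rot: [0.178, 0.984, 0.0, -0.0]
ft_force: [1.3, -0.1, -0.1]
width: 0.0006
grip_force: 0.0
```

Emit:
{"name": "drive_tool", "arguments": {
  "increments": [
    [0,0,0.05,0,0,0],
    [0,0,0.1,0,0,0],
    [0,0,0.14,0,0,0],
    [0,0,0.18,0,0,0],
    [0.005,-0.003,0.21,0,0,0]
  ]
}}

```text
time: 2.18
ee_pos: [0.4905, 0.0151, 0.2065]
eef_rot: [0.178, 0.984, -0.0, -0.0]
ft_force: [-0.7, -0.8, 2.0]
width: 0.0009
grip_force: 1.0
```

Emit:
{"name": "drive_tool", "arguments": {
  "increments": [
    [0.01,-0.006,0.03,0,0,0],
    [0.02,-0.012,0.06,0,0,0],
    [0.03,-0.018,0.09,0,0,0],
    [0.035,-0.021,0.12,0,0,0],
    [0.04,-0.025,0.15,0,0,0]
  ]
}}

```text
time: 2.6
ee_pos: [0.4765, 0.0125, 0.1618]
eef_rot: [0.178, 0.984, 0.0, -0.0]
ft_force: [-0.5, 0.6, 1.6]
width: 0.0005
grip_force: 0.9
```

Emit:
{"name": "drive_tool", "arguments": {
  "increments": [
    [0.01,-0.006,0.03,0,0,0],
    [0.015,-0.009,0.06,0,0,0],
    [0.02,-0.012,0.09,0,0,0],
    [0.025,-0.015,0.11,0,0,0],
    [0.025,-0.015,0.125,0,0,0]
  ]
}}

```text
time: 3.02
ee_pos: [0.4677, 0.0106, 0.1241]
eef_rot: [0.178, 0.984, -0.0, -0.001]
ft_force: [-1.7, -0.5, 2.5]
width: 0.0005
grip_force: 0.9
```

Emit:
{"name": "drive_tool", "arguments": {
  "increments": [
    [0,0,0.01,0,0,0],
    [0,0,0.015,0,0,0],
    [0,0,0.02,0,0,0],
    [0,0,0.02,0,0,0],
    [0,0,0.02,0,0,0]
  ]
}}

```text
time: 3.43
ee_pos: [0.4679, 0.0106, 0.1229]
eef_rot: [0.178, 0.984, 0.001, -0.001]
ft_force: [-29.6, -2.9, 60.9]
width: 0.0004
grip_force: 30.6
```

The panel is against its stop (z 0.123). I'll lift, set the finger gap to about 50 mm, and look.

Emit:
{"name": "drive_tool", "arguments": {
  "increments": [
    [0,0,-0.1,0,0,0],
    [0,0,-0.2,0,0,0],
    [0,0,-0.3,0,0,0],
    [0,0,-0.4,0,0,0],
    [0,0,-0.45,0,0,0]
  ],
  "claw": 0.43
}}

```text
time: 3.85
ee_pos: [0.4693, 0.0107, 0.2573]
eef_rot: [0.178, 0.984, 0.001, 0.002]
ft_force: [0.2, 0.1, 0.6]
width: 0.026
grip_force: 0.0
```

Run:
```python
from h import *
print(read_state()["ee_pos"],read_state()["width"],get_calibration("wrist"))
a=camera("wrist");b=camera("scene");c=camera("top")
cv2.imwrite("pics/w1.png",a);cv2.imwrite("pics/s1.png",b);cv2.imwrite("pics/t1.png",c)
g=np.vstack([np.hstack([cv2.resize(a,(400,250)),cv2.resize(c,(400,250))]),np.hstack([b[90:340,150:550],np.zeros((250,400,3),np.uint8)])])
cv2.imwrite("pics/m1.png",g)
```

```text
[0.46932737 0.01071644 0.2573234 ] 0.02599806117080619 {'K': array([[316.49638284,   0.        , 325.02583505],
       [  0.        , 316.49638284, 202.84220794],
       [  0.        ,   0.        ,   1.        ]]), 'position': array([0.40278398, 0.03528815, 0.41847854]), 'rotation': array([0.81485949, 0.56444702, 0.07592069, 0.10788707])}
```

View pics/m1.png

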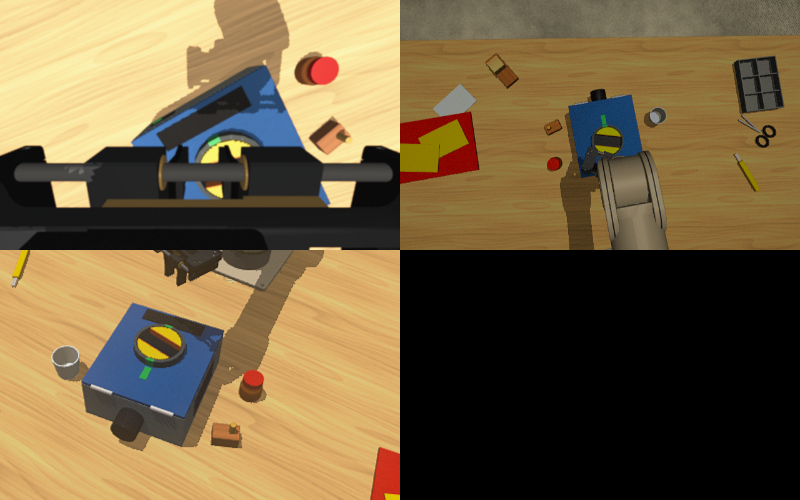

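The panel is flat in all three views, and the dial is clear at scene (310,433−...) ≈ full-frame (310,183) and at top ≈ (330,222). I'll measure its centre and slot direction at z = 0.140.

Run:
```python
from h import *
for n,f,box in(("top","t1",(290,185,375,255)),("scene","s1",(270,150,345,220))):
    im=cv2.imread(f"pics/{f}.png"); x0,y0,x1,y1=box; h=cv2.cvtColor(im[y0:y1,x0:x1],cv2.COLOR_BGR2HSV)
    m=cv2.inRange(h,(18,120,90),(35,255,255)); cs=sorted([c for c in cv2.findContours(m,0,1)[0] if cv2.contourArea(c)>15],key=cv2.contourArea)[-2:]
    W=[np.array([plane(n,u,.14)[:2] for u in c[:,0]+[x0,y0]]) for c in cs]
    A=np.vstack(W); (c,r)=cv2.minEnclosingCircle(A.astype(np.float32)); print(n,len(cs),[cv2.contourArea(c) for c in cs],"centre",np.round(c,4),"r",round(r,4))
    # chord direction by the min-area rectangle's long side of each half
    for w in W:
        q=cv2.boxPoints(cv2.minAreaRect((w*1000).astype(np.float32))); e=max([q[1]-q[0],q[2]-q[1]],key=np.linalg.norm)
        print(" len",np.linalg.norm(e).round(1),"ang",np.degrees(np.arctan2(e[1],e[0]))%180, "cen",w.mean(0).round(4))
    m=cv2.inRange(h,(40,80,50),(90,255,255)); 
    for c in cv2.findContours(m,0,1)[0]:
        if cv2.contourArea(c)>3: print(" green",plane(n,c[:,0].mean(0)+[x0,y0],.14).round(4),cv2.contourArea(c))
```

```text
top 2 [286.5, 344.5] centre [0.5556 0.0274] r 0.0514
 len 86.4 ang 82.149864 cen [0.5268 0.0318]
 len 86.5 ang 82.192314 cen [0.5876 0.0225]
 green [0.6271 0.0389 0.14  ] 115.5
scene 2 [235.5, 265.5] centre [0.5553 0.0256] r 0.0513
 len 87.7 ang 82.32154 cen [0.5226 0.0282]
 len 87.6 ang 82.14367 cen [0.588  0.0246]
 green [0.6336 0.0428 0.14  ] 137.5
 green [0.5003 0.0172 0.14  ] 14.5
```

Both views agree within 2 mm: centre (0.5555, 0.0267), slot at 82.2°. The tool y axis is at 69.5°, so I move over the centre and turn +12.7°.

Emit:
{"name": "drive_tool", "arguments": {
  "increments": [
    [-0.06,0.035,0,-0.0,0,-0.06],
    [-0.12,0.07,0,0,0,-0.12],
    [-0.18,0.11,0.05,0,0,-0.18],
    [-0.251,0.151,0.12,0,0,-0.24],
    [-0.251,0.151,0.2,0,0,-0.282]
  ]
}}

```text
time: 4.42
ee_pos: [0.5573, 0.0279, 0.1916]
eef_rot: [0.066, 0.998, -0.001, 0.0]
ft_force: [-0.4, -0.8, -0.2]
width: 0.0497
grip_force: 0.0
```

Run:
```python
from h import *
s=read_state();Rm=R.from_quat(s["eef_rot"]).as_matrix();print(s["ee_pos"],s["width"],"y ang",np.degrees(np.arctan2(Rm[1,1],Rm[0,1])),"z",Rm[:,2].round(4),"j",s["joint_positions"].round(2))
print("to go",tool(np.array([.5555,.0267,.129])-s["ee_pos"]).round(3))
cv2.imwrite("pics/s2.png",cv2.resize(camera("scene")[70:250,200:440],None,fx=3,fy=3))
```

```text
[0.55731758 0.02791907 0.19162371] 0.04972109828150107 y ang 82.42294290224405 z [ 2.0e-04 -1.2e-03 -1.0e+00] j [-0.59  0.21  0.53  1.71 -0.11  1.25  1.4 ]
to go [ 0.006 -0.005  0.209]
```

View pics/s2.png

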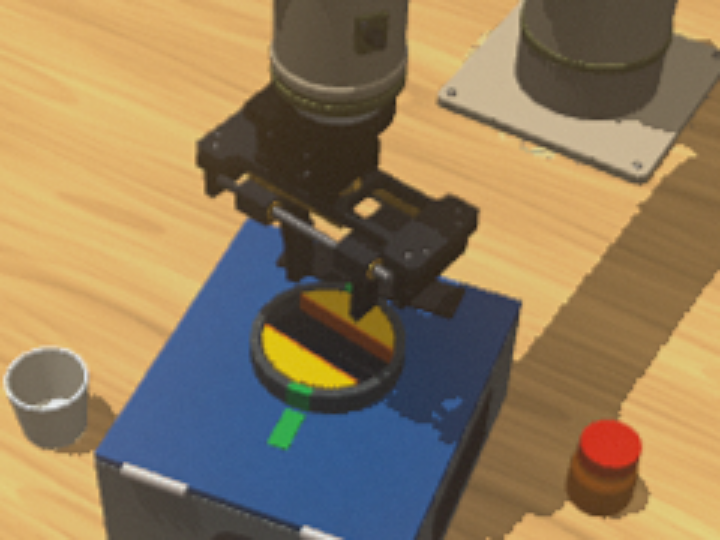

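The fingers line up with the slot and sit above it. Now I descend to z ≈ 0.129.

Emit:
{"name": "drive_tool", "arguments": {
  "increments": [
    [0.006,-0.005,0.05,0,0,0],
    [0.006,-0.005,0.1,0,0,0],
    [0.006,-0.005,0.15,0,0,0],
    [0.006,-0.005,0.19,0,0,0],
    [0.006,-0.005,0.208,0,0,0]
  ]
}}

```text
time: 4.88
ee_pos: [0.5513, 0.0253, 0.1296]
eef_rot: [0.068, 0.998, -0.0, -0.002]
ft_force: [-0.7, -0.3, 0.9]
width: 0.0494
grip_force: 0.0
```

Emit:
{"name": "drive_tool", "arguments": {
  "increments": [
    [0,0,0,0,0,0.1],
    [0,0,0,0,0,0.2],
    [0,0,0,0,0,0.3],
    [0,0,0,0,0,0.4],
    [0,0,0,0,0,0.5]
  ]
}}

```text
time: 5.3
ee_pos: [0.5533, 0.0251, 0.1319]
eef_rot: [0.264, 0.965, 0.0, 0.001]
ft_force: [3.2, -1.0, -2.3]
width: 0.0498
grip_force: 1.7
```

```bash
cat >> h.py <<'E'
def st():
    s=read_state();Rm=R.from_quat(s["eef_rot"]).as_matrix();print(s["time"],s["ee_pos"].round(4),"yang",np.degrees(np.arctan2(Rm[1,1],Rm[0,1])).round(1),"F",s["ft_force"].round(1),"T",s["torque"].round(2),"to c",tool(np.array([.5555,.0267,.129])-s["ee_pos"]).round(3),"j7",s["joint_positions"][6])
E
python3 -c "from h import *;st()"
```

```text
5.3 [0.5533 0.0251 0.1319] yang 59.4 F [ 3.2 -1.  -2.3] T [-0.21 -0.77  0.09] to c [-0.004  0.008  0.01 ] j7 1.043268620041172
```

Emit:
{"name": "drive_tool", "arguments": {
  "increments": [
    [0,0,0,0,0,0.1],
    [0,0,0,0,0,0.2],
    [0,0,0,0,0,0.3],
    [0,0,0,0,0,0.4],
    [0,0,0,0,0,0.5]
  ]
}}

```text
time: 5.72
ee_pos: [0.5535, 0.0251, 0.1319]
eef_rot: [0.447, 0.895, 0.0, 0.001]
ft_force: [4.3, -1.4, -3.8]
width: 0.0494
grip_force: 2.2
```

Emit:
{"name": "drive_tool", "arguments": {
  "increments": [
    [0,0,0,0,0,0.1],
    [0,0,0,0,0,0.2],
    [0,0,0,0,0,0.3],
    [0,0,0,0,0,0.4],
    [0,0,0,0,0,0.5]
  ]
}}

```text
time: 6.13
ee_pos: [0.5534, 0.0246, 0.1319]
eef_rot: [0.613, 0.79, 0.0, 0.001]
ft_force: [3.8, -4.2, -2.6]
width: 0.0497
grip_force: 2.2
```

```bash
python3 -c "
from h import *;st()
cv2.imwrite('pics/s3.png',cv2.resize(camera('scene')[70:250,200:440],None,fx=3,fy=3))"
```

```text
6.1333 [0.5534 0.0246 0.1319] yang 14.4 F [ 3.8 -4.2 -2.6] T [-0.82 -0.87  0.11] to c [0.005 0.008 0.01 ] j7 0.29351646848187785
```

View pics/s3.png

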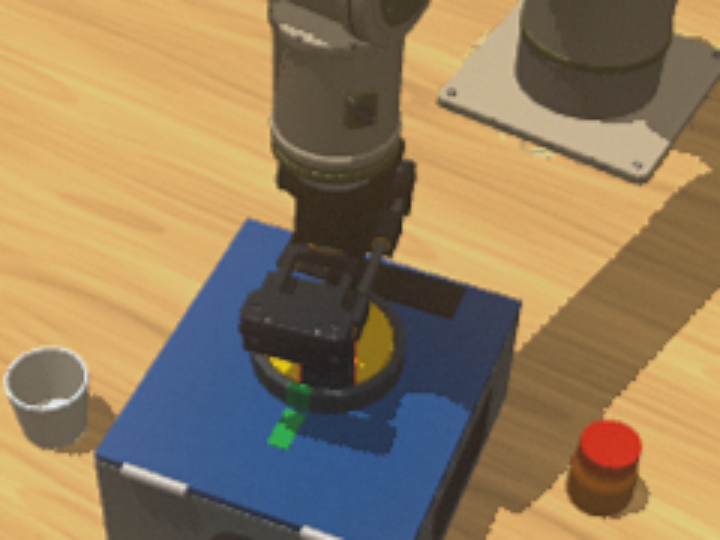

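The slot follows the fingers with a lag of about 15°, and the panel is flat. I continue to the stop.

Emit:
{"name": "drive_tool", "arguments": {
  "increments": [
    [0,0,0,0,0,0.1],
    [0,0,0,0,0,0.2],
    [0,0,0,0,0,0.28],
    [0,0,0,0,0,0.36],
    [0,0,0,0,0,0.42]
  ]
}}

```text
time: 6.6
ee_pos: [0.5531, 0.025, 0.1319]
eef_rot: [0.733, 0.68, 0.0, 0.0]
ft_force: [2.4, -1.4, -1.5]
width: 0.0497
grip_force: 2.0
```

Emit:
{"name": "drive_tool", "arguments": {
  "increments": [
    [0,0,0,0,0,0.03],
    [0,0,0,0,0,0.06],
    [0,0,0,0,0,0.09],
    [0,0,0,0,0,0.12],
    [0,0,0,0,0,0.12]
  ]
}}

```text
time: 7.02
ee_pos: [0.5531, 0.0252, 0.1318]
eef_rot: [0.764, 0.646, -0.0, 0.001]
ft_force: [3.0, -4.4, -1.0]
width: 0.0497
grip_force: 18.6
```

```bash
python3 -c "
from h import *;st()"
```

```text
7.0167 [0.5531 0.0252 0.1318] yang -9.6 F [ 3.  -4.4 -1. ] T [-1.15 -0.78  1.5 ] to c [0.006 0.007 0.009] j7 -0.10287525829061187
```

The torque rose from 0.1 to 1.5 N m, so it's at the stop. I turn back about 16° to the middle of the slack, then lift clear.

Emit:
{"name": "drive_tool", "arguments": {
  "increments": [
    [0,0,0,0,0,-0.1],
    [0,0,0,0,0,-0.2],
    [0,0,0,0,0,-0.28],
    [0,0,0,0,0,-0.34],
    [0,0,0,0,0,-0.34]
  ]
}}

```text
time: 7.43
ee_pos: [0.5523, 0.0262, 0.1316]
eef_rot: [0.67, 0.742, -0.0, -0.001]
ft_force: [0.1, 1.4, 0.0]
width: 0.0496
grip_force: 0.0
```

Emit:
{"name": "drive_tool", "arguments": {
  "increments": [
    [0,0,-0.04,0,0,0],
    [0,0,-0.1,0,0,0],
    [0,0,-0.2,0,0,0],
    [0,0,-0.3,0,0,0],
    [0,0,-0.4,0,0,0]
  ]
}}

```text
time: 7.85
ee_pos: [0.5524, 0.0255, 0.2539]
eef_rot: [0.672, 0.741, 0.0, -0.0]
ft_force: [1.7, -0.1, -0.0]
width: 0.0495
grip_force: 0.0
```

Emit:
{"name": "drive_tool", "arguments": {
  "increments": [
    [0,0,-0.05,0,0,0],
    [0,0,-0.1,0,0,0],
    [0,0,-0.1,0,0,0],
    [0,0,-0.1,0,0,0],
    [0,0,-0.1,0,0,0]
  ]
}}

```text
time: 8.27
ee_pos: [0.5524, 0.0257, 0.2812]
eef_rot: [0.671, 0.741, -0.0, -0.0]
ft_force: [0.8, 0.3, -0.2]
width: 0.0502
grip_force: 0.0
```

```bash
python3 -c "
from h import *;st()
im=camera('scene');cv2.imwrite('pics/s4.png',cv2.resize(im[70:310,200:440],None,fx=2.5,fy=2.5))
h=cv2.cvtColor(im[150:220,270:345],cv2.COLOR_BGR2HSV);m=cv2.inRange(h,(18,120,90),(35,255,255))
for c in sorted(cv2.findContours(m,0,1)[0],key=cv2.contourArea)[-2:]:
    w=np.array([plane('scene',u,.14)[:2]*1000 for u in c[:,0]+[270,150]],np.float32);q=cv2.boxPoints(cv2.minAreaRect(w));e=max([q[1]-q[0],q[2]-q[1]],key=np.linalg.norm);print(np.linalg.norm(e),np.degrees(np.arctan2(e[1],e[0]))%180)"
```

```text
8.2667 [0.5524 0.0257 0.2812] yang 5.6 F [ 0.8  0.3 -0.2] T [-0.04  0.05 -0.02] to c [0.002 0.011 0.507] j7 0.07264246126942071
90.24419 8.352448
89.38729 9.243386
```

View pics/s4.png

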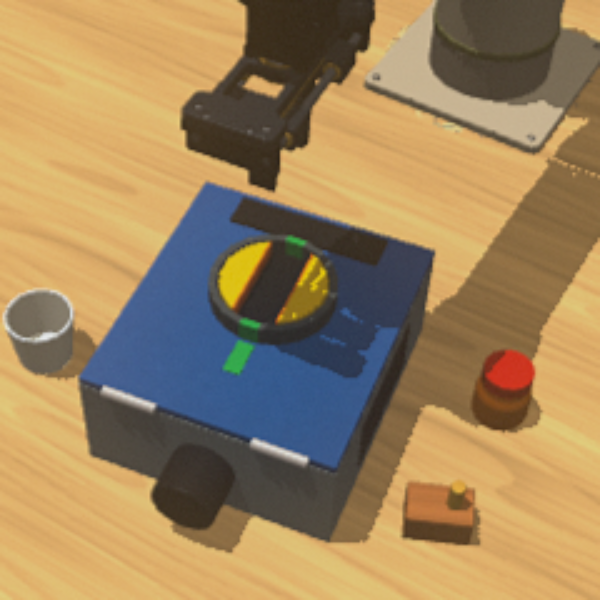

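The slot lies at 8.4–9.2° (lock is about 9.3°) and points at both green marks. The panel is flat, the gripper is clear, and the jar, tub and block are untouched. I'm handing in the job.

```bash
python3 -c "
from bench import *;print(close_job())"
```

```text
the job is handed in; nothing more can be done
None
```

The job is handed in: the panel is pushed shut, the fastener is turned clockwise to its stop with the slot on the green marks, and the jar, tub and block were left alone; the hand-in returned no verdict.

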